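Dispense two mixing balls into the paint cup

ROBOT

A 6-joint arm with a two-finger parallel gripper is mounted at the origin on the work surface. World frame = base frame: x ahead of the robot, y to its left, z up, the work surface at z = 0. Lengths are in m, angles in rad, forces in N, time in s.
With the tool pointing down it reaches from about 0.275 to 0.825 m from the base axis. Payload 4.9 kg.
Tool frame: the origin (TCP) lies midway between the tips of the shut fingers; the grasp point (between the pads) lies 19 mm behind it (grip_point_offset is the distance from the TCP to the grasp point, in m); z points along the fingers, x is the direction in which the jaws open and shut, and the axes are right-handed (so a half turn about z gives the same grasp; the last joint's range is limited). The gripper opens to 85 mm and grips with 20 to 120 N. Pads are 22 mm wide; open, the fingers measure 114 mm over their backs; the gripper's body (76 mm by 85 mm) begins 54 mm behind the grasp point. The pads swing forward as they close: fully open they stand 13 mm farther back than shut.
Start: joints at [-1.256, 0.326, -0.193, 1.052, 0, 1.437], TCP at [0.239, -0.496, 0.231] pointing down, gripper open.
Joint ranges: [-2.65, 2.65], [-0.97, 1.79], [-1.3, 1.35], [-1.93, 2.1], [-1.47, 1.37], [-3.14, 3.14]. Speed limits (rad/s): [2.57, 2.57, 3.14, 3.14, 3.14, 3.14].

INTERFACE

Orientations are given as a rotation vector (axis times angle).
In Python, from cell import * gives the robot as it stands. Calls block until the motion is done:
- movep(position, orientation): joint-space move of the TCP to a pose.
- move_l(position, velocity=0.15, rot=None, until_force=None): straight line of the TCP; rot=None keeps the orientation; velocity is the mean speed in m/s. With until_force (N) it stops when the force on the tool has changed by that much, and returns True; else False.
- set_joints(angles): joint-space move.
- let_go() and grab(newtons=None): open the fingers fully, or close them until they stop; newtons is the grip in N (None keeps the last).
- sleep(seconds).
- ik(position, orientation): joint angles nearest the present ones, or None.
- get_state(): the state.
- grab_frame(name): name is "side" or "top" or "wrist"; returns a dict with "img" (400x640x3 uint8, red, green, blue), "fx", "fy", "cx", "cy" (pixels), "cam_to_world" (4x4, takes a point from camera to world coordinates); the wrist camera has in their place "T_tool_cam" (4x4, takes a point from camera to tool coordinates, whose origin is the TCP and whose axes are the tool frame's). Camera axes: x right, y down, z forward; pixel columns grow to the right and rows downward; lengths in m; the calibration is good to about 2 mm. The wrist camera is an equidistant fisheye: a pixel r from the principal point sees the ray r / f radians off the axis. A picture is of the moment at which its call begins: read the wrist's pose just before it. There is no depth.
A pose or a line that the arm cannot do raises MotionError and nothing moves.
- sign_off(): hands the job in, once; it reports no verdict.
Trained networks look in the newest picture that a camera, given by its name, has taken for a name from the list of things; names that differ only in an ending like _2 or _b are one class to them, and where a whole thing is asked for, a point or a joint stands for the part that bears it (a point fixed in the world has none). Each returns a list of dicts, best first, with "score" (0 to 1); they miss things now and then, are a little off and sometimes report something else, mostly with a low value. They report only what shows in the picture. A call takes as long as a camera call.
- spot_in(camera, name): "centre" ([column, row] in pixels, amid what is visible of it).
- silhouettes(camera, name): "mask" (400x640 bool, what is visible of it) and "centre" ([column, row] in pixels, amid what is visible of it).
- tip_of(camera, name): "centre" ([column, row] in pixels: a listed point, or the origin of a listed thing).
The state is a dict: "clock": time; "q": joint angles; "joint_velocities": joint speeds; "tau": joint torques, N m; "position": TCP position; "eef_rot": TCP orientation; "contact_force": force on the tool from outside, world axes, zero at the start; "wrist_torque": the same for the moment, N m; "finger_gap": opening from 0.0 (shut) to 1.0 (fully open).
Only numpy, scipy, OpenCV 4.12 (cv2) and the standard library are available. Lean on these libraries where they do the work, as an engineer would, in place of code of your own. Each camera call takes 0.05 s, during which the arm holds its last target.

TASK

Push the wooden turntable round by its upright post until the white cup stands under the lower end of the chute; then press down the paddle of the rocking lever, so that its far end lifts the gate, and keep it down until both steel mixing balls have rolled into the cup. Then let the paddle come back up so that the gate closes, and move away. Only push and press: do not touch the balls, lift nothing, and leave the other things on the sideboard where they stand.

Things in the scene. Friction and masses are not known exactly. Their poses are not given: they have to be found in the camera images.
- station: Fixed ball dispenser on a plywood base board (100 x 480 x 10 mm). Origin on the sideboard top under the chute's centre line; its y axis runs down along the chute towards the turntable, x across, z up. In its frame (mm): paddle at y -150, lever pivot at y -45 z 125 with its post (10 x 30, top z 136) at x -40, aluminium chute (28 wide outside, 120 long, sides 14 high) from y -30 to y +90, falling 0.2 rad, turntable axis at y +184. The highest part at rest is the lever, z 136.
- chute_end (a point): Middle of the chute floor at its lower, open end, 78 mm above the sideboard.
- drop_point (a point): Point 26 mm beyond the chute's end, 40 mm above the sideboard; the cup's middle must stand here (about 13 mm off still catches the balls).
- turn_axis (a point): Centre of the turntable's top face, on its vertical axis, 34 mm above the sideboard.
- turntable (a joint): Angle (rad) of the round wooden turntable (230 mm diameter, 20 mm thick, underside 14 mm above the sideboard). 0 = cup exactly under the chute's end; positive is anticlockwise seen from above. It starts at 0.6 to 1.75 with the post on the -x side of the station and the cup on its +x side, and is to be turned back to 0 (within 0.20). Turns from -1.2 to 2.6, has slight friction (about 0.7 N at the post) and stays where it is left.
- post (a point): Top centre of the upright wooden post fixed on the turntable, 22 mm diameter, 60 mm tall (top 94 mm above the sideboard), 85 mm from the turntable axis, directly opposite the cup.
- cup (a point): Middle of the inner floor of the white cup fixed to the turntable: 64 mm outer and 57 mm inner diameter at the rim, 36 mm tall (rim 70 mm above the sideboard, inner floor 38 mm), 68 mm from the turntable axis.
- lever (a joint): Angle (rad) of the steel rocking lever: 0 = at rest, gate shut; 0.28 = paddle fully down (paddle 29 mm lower), gate 29 mm higher. Balls pass from about 0.15. A spring brings it back; the paddle needs about 2 N to start and 4 N to hold fully down.
- paddle (a point): Centre of the top face of the lever's flat paddle, 50 (across) x 40 (along the lever) mm, 136 mm above the sideboard at rest, at the end away from the turntable; 105 mm from the pivot, free space below.
- gate (a point): Middle of the lower edge of the gate, a steel blade 16 wide and 4 mm thick hanging into the chute from the lever's other end; at rest 3 mm above the chute floor.
- ball_a_center (a point): Centre of a steel ball, 16 mm diameter, 17 g, that waits in the chute against the gate.
- ball_b_center (a point): Centre of a second equal ball, behind the first.
- paint_pot: Small jar, 36 mm diameter, 45 mm tall, beside the dispenser; origin at centre of underside. Leave alone.
- figure: Small figure on a 25 mm round base, about 58 mm tall with its spear, beside the dispenser; origin at centre of underside. Leave alone.
- spray_can: White can, 54 mm diameter, 170 mm tall; origin at centre of underside. Leave alone.
- brush_holder: Black round pot with brushes, 76 mm diameter, 95 mm tall (brushes to 200 mm); origin at centre of underside. Leave alone.
- sanding_stick: Flat steel stick, 150 x 18 x 5 mm, along its x; origin at centre of underside. Leave alone.
- tank_kit: Resin model tank, 100 x 62 x 43 mm, its barrel reaching 75 mm from the middle to -x; origin at centre of underside. Leave alone.
- ball_a: The same ball as a body; its origin turns with it, so use the centre point.
- ball_b: The same ball as a body; its origin turns with it, so use the centre point.

How it is judged:
On the way, in this order (a step that is already met when the one before it is completed fails the run):
1. the cup stands under the chute's end (value of joint turntable between -0.2 and 0.2 rad), for 0.2 s.
2. the lever is pressed and the gate lifted (value of joint lever above 0.1 rad), for 0.05 s.
3. both balls lie in the cup (horizontal distance between each of ball_a_center, ball_b_center and cup below 0.026 m and z of ball_a_center in the frame of cup between 0 and 0.03 m and z of ball_b_center in the frame of cup between 0 and 0.03 m), for 0.2 s.
At the end, for the whole second after the job is handed in: Both balls lie in the cup (centre within 26 mm of its middle and less than 30 mm above its floor), the turntable is within 0.20 rad of cup under chute, and the lever is back up (below 0.04 rad, gate shut) (all of step 1 and all of step 3 and value of joint lever below 0.04 rad); the robot touches nothing.
It fails at once if a ball is touched by the robot (contact force between any of the fingers, the arm and ball_a above 0.2 N or contact force between any of the fingers, the arm and ball_b above 0.2 N).
It fails at once if a ball is lifted above the chute (height (world z) of any of ball_a_center, ball_b_center above 0.125 m).
It fails at once if one of the other things is lifted or moved by more than 20 mm (distance of any of paint_pot, figure, spray_can, brush_holder, sanding_stick, tank_kit from where it was at the start of the episode above 0.02 m).
It also fails if it takes over 48 s, if anything falls off the work surface, if the arm or the gripper's body presses on something with over 40 N, if the wrist force passes 120 N, or if a joint passes its speed limit or range.

## Working session

There is one attempt and no reset: what is moved stays moved. The work goes in short steps, each a Python script; the robot and the scene stay as the last script left them, time stands still between calls to the robot, and variables do not carry over. Pictures are saved under pics/ and viewed, and the job is handed in when it is done.

```bash
mkdir -p pics; ls
cat > h.py <<'E'
from cell import *
import numpy as np, cv2
def ray(f,px):
    d=np.array([(px[0]-f["cx"])/f["fx"],(px[1]-f["cy"])/f["fy"],1.0])
    T=np.array(f["cam_to_world"]); return T[:3,3],T[:3,:3]@d
def atz(f,px,z):
    o,d=ray(f,px); return o+d*(z-o[2])/d[2]
def tri(f1,p1,f2,p2):
    o1,d1=ray(f1,p1);o2,d2=ray(f2,p2)
    d1=d1/np.linalg.norm(d1);d2=d2/np.linalg.norm(d2)
    t=np.linalg.lstsq(np.c_[d1,-d2],o2-o1,rcond=None)[0]
    a=o1+t[0]*d1;b=o2+t[1]*d2
    return (a+b)/2,np.linalg.norm(a-b)
def save(f,n): cv2.imwrite(f"pics/{n}.png",f["img"][:,:,::-1])
E
python3 - <<'E'
from h import *
F={}
for c in("side","top"):
    F[c]=grab_frame(c); save(F[c],c+"0")
    print(c,np.round(np.array(F[c]["cam_to_world"]),3).tolist(),F[c]["fx"])
Z=dict(chute_end=.078,turn_axis=.034,post=.094,cup=.038,paddle=.136,gate=.1,ball_a_center=.1,drop_point=.04,station=0,paint_pot=0,figure=0,spray_can=0,brush_holder=0,sanding_stick=0,tank_kit=0)
for n,z in Z.items():
    P={}
    for c in("side","top"):
        r=tip_of(c,n)
        if r:
            P[c]=r[0]["centre"]; print(n,c,np.round(P[c],1),round(r[0]["score"],2),np.round(atz(F[c],P[c],z),3)[:2])
    if len(P)==2:
        x,e=tri(F["side"],P["side"],F["top"],P["top"]); print("   tri",np.round(x,3),round(e,4))
print(get_state()["clock"])
E
```

```text
pics
side [[0.995, -0.062, 0.077, 0.462], [-0.098, -0.675, 0.731, -0.793], [0.006, -0.735, -0.678, 0.85], [0.0, 0.0, 0.0, 1.0]] 489.2469505221446
top [[-0.027, -0.991, 0.133, 0.45], [-1.0, 0.028, 0.012, -0.017], [-0.015, -0.133, -0.991, 1.047], [0.0, 0.0, 0.0, 1.0]] 373.8023360529028
chute_end side [323.2 191.7] 0.76 [0.558 0.039]
chute_end top [301.1 199.3] 0.58 [0.572 0.045]
   tri [0.565 0.046 0.073] 0.0135
turn_axis side [318.6 178.6] 0.74 [0.557 0.136]
turn_axis top [272.3 206.3] 0.66 [0.56  0.127]
   tri [0.557 0.126 0.043] 0.0033
post side [223.  308.9] 0.59 [ 0.343 -0.273]
post top [252.3 235.8] 0.61 [0.48 0.17]
   tri [ 0.368  0.248 -0.575] 0.2844
cup side [324.2 193. ] 0.42 [0.565 0.077]
cup top [279.7 187.4] 0.89 [0.611 0.106]
   tri [0.591 0.107 0.014] 0.0466
paddle side [345.3 256.5] 0.61 [ 0.574 -0.207]
paddle top [394.3 191.2] 0.62 [ 0.578 -0.188]
   tri [ 0.578 -0.191  0.117] 0.004
gate side [329.9 242.3] 0.38 [ 0.553 -0.137]
ball_a_center side [330.9 242.4] 0.54 [ 0.555 -0.138]
ball_a_center top [319.8 199.6] 0.61 [ 0.567 -0.004]
   tri [ 0.58  -0.002 -0.055] 0.0115

[... 376 characters left out ...]
.162  0.178] 0.2864
figure side [370.6 275.2] 0.51 [ 0.642 -0.152]
figure top [368.1 175.8] 0.64 [ 0.643 -0.142]
   tri [ 0.645 -0.143 -0.012] 0.0007
spray_can side [245.6 373.5] 0.9 [ 0.376 -0.351]
spray_can top [449.5 272.2] 0.63 [ 0.369 -0.352]
   tri [ 0.372 -0.352  0.001] 0.0069
brush_holder side [414.9 201.5] 0.8 [0.793 0.066]
brush_holder top [295.  126.5] 0.85 [0.795 0.064]
   tri [0.793 0.064 0.002] 0.0013
sanding_stick side [222.4 306.3] 0.79 [ 0.327 -0.202]
sanding_stick top [392.3 287.4] 0.95 [ 0.332 -0.194]
   tri [ 0.328 -0.196 -0.009] 0.0056
tank_kit side [434.8 269.2] 0.64 [ 0.785 -0.149]
tank_kit top [367.5 130.4] 0.72 [ 0.776 -0.146]
   tri [ 0.782 -0.147 -0.004] 0.0086
1.6
```

View pics/top0.png

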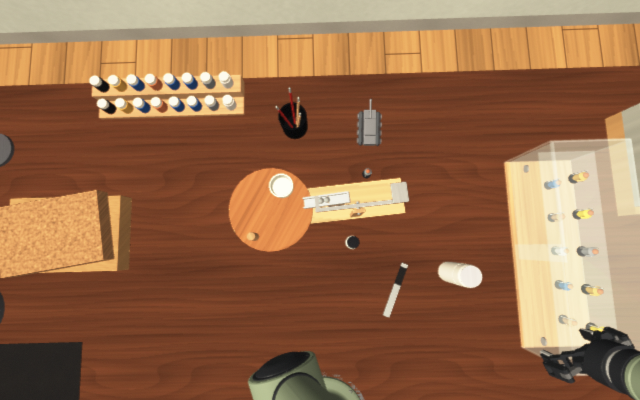

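View pics/side0.png

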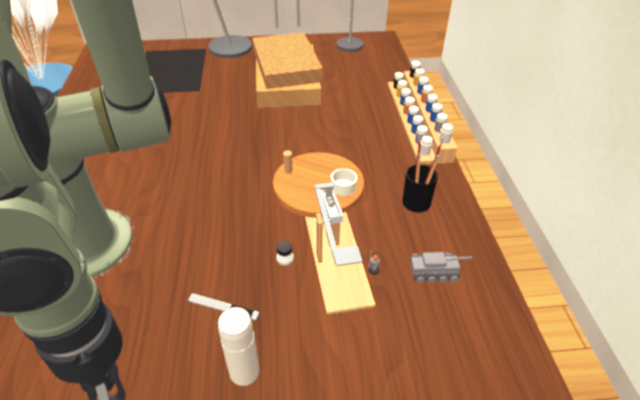

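Top: turntable disc centre is about (271,209), cup (281,186), post (251,236), chute end about (308,202) and paddle (400,192). The side view agrees. Next I'll refine the turntable axis, station direction and post.

Run:
```python
from h import *
a=cv2.imread("pics/top0.png")[150:260,215:425]; cv2.imwrite("pics/topz.png",cv2.resize(a,None,fx=3.8,fy=3.8,interpolation=cv2.INTER_CUBIC))
a=cv2.imread("pics/side0.png")[140:320,260:400]; cv2.imwrite("pics/sidez.png",cv2.resize(a,None,fx=3.3,fy=3.3,interpolation=cv2.INTER_CUBIC))
fs=dict(side=grab_frame("side"),top=grab_frame("top"))
import pickle
pickle.dump(fs,open("f.pkl","wb"))
def proj(f,P):
    T=np.linalg.inv(np.array(f["cam_to_world"])); q=T[:3,:3]@P+T[:3,3]
    return q[0]/q[2]*f["fx"]+f["cx"],q[1]/q[2]*f["fy"]+f["cy"]
for c in fs:
    for n in("turntable","post","cup","paddle","lever"):
        r=silhouettes(c,n)
        for x in r[:2]:
            m=x["mask"];ys,xs=np.nonzero(m); print(c,n,round(x["score"],2),np.round(x["centre"],1),m.sum(),xs.min(),xs.max(),ys.min(),ys.max())
        if n=="turntable" and r:
            m=r[0]["mask"].astype(np.uint8)
            np.save(f"tt_{c}.npy",m)
    for n in("post","cup"):
        print(c,n,[(np.round(x["centre"],1),round(x["score"],2)) for x in tip_of(c,n)])
```

```text
side turntable 0.77 [310.8 181.3] 4097 273 363 151 217
side post 0.97 [310.  183.6] 4153 272 363 151 217
side cup 0.65 [315.8 180.2] 4217 273 363 151 217
side paddle 0.72 [436.5 267. ] 1351 410 471 252 282
side lever 0.98 [331.5 245.8] 852 316 359 183 264
side post [(array([285.7, 155.7]), 0.65)]
side cup [(array([344.6, 187. ]), 0.65), (array([285.1, 262.2]), 0.59)]
top turntable 0.92 [271.  209.1] 5398 229 312 168 251
top post 0.91 [271.4 210.6] 5503 228 312 167 252
top cup 0.67 [269.7 212.6] 5412 229 312 168 251
top paddle 0.73 [390.8 200. ] 625 315 407 182 211
top paddle 0.18 [395.3 289.3] 393 384 407 264 316
top lever 0.8 [384.9 203.7] 657 315 407 182 211
top post [(array([396.8, 195.3]), 0.72), (array([251.6, 237.8]), 0.56)]
top cup [(array([279.6, 188.2]), 0.93)]
```

```bash
sleep 1
```

```text
(no output)
```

View pics/topz.png

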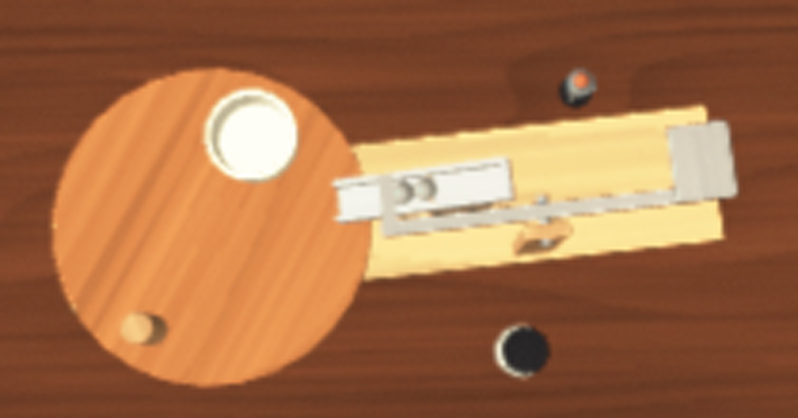

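View pics/sidez.png

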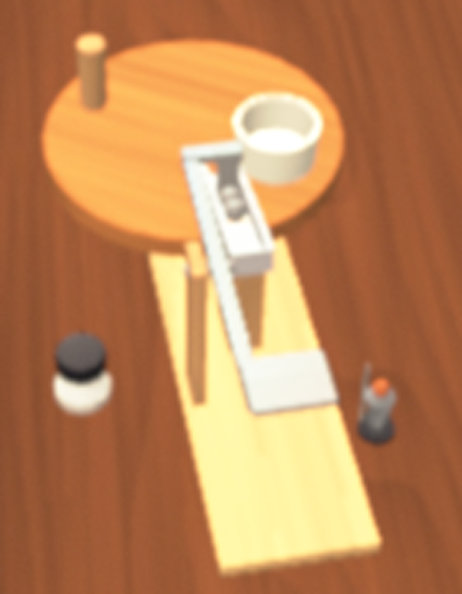

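Run:
```python
from h import *
import pickle
from scipy.optimize import least_squares
fs=pickle.load(open("f.pkl","rb"));S,T=fs["side"],fs["top"]
# disc: top mask boundary -> plane z=.034 -> circle fit, one per camera
for c in fs:
    m=np.load(f"tt_{c}.npy"); cn=max(cv2.findContours(m,0,1)[0],key=cv2.contourArea)
    h=cv2.convexHull(cn)[:,0]
    P=np.array([atz(fs[c],p,.034)[:2] for p in h])
    r=least_squares(lambda v:np.hypot(P[:,0]-v[0],P[:,1]-v[1])-v[2],[.56,.13,.115],loss="soft_l1",f_scale=.002)
    print(c,"disc",np.round(r.x,4),len(P))
def tp(p):return np.array(p)/3.8+[215,150]-.37
def sd(p):return np.array(p)/3.3+[260,140]-.35
for n,a,b,z in[("paddle",(703.5,162),(290,381),.136),("post",(137,327),(91,43),.094),("cup rim",(251,136),(277,127),.07)]:
    x,e=tri(S,sd(b),T,tp(a)); print(n,"top",np.round(atz(T,tp(a),z),4)[:2],"side",np.round(atz(S,sd(b),z),4)[:2],"tri",np.round(x,4),round(e,4))
c=[atz(T,tp(p),.01)[:2] for p in[(705,107),(722,238),(355,145),(370,280)]]
print("board top",np.round(c,4).tolist(), "end mid",(c[0]+c[1])/2)
c=[atz(S,sd(p),.01)[:2] for p in[(378,545),(222,572),(284,240),(150,256)]]
print("board side",np.round(c,4).tolist(), "end mid",(c[0]+c[1])/2)
```

```text
side disc [0.5507 0.1237 0.1206] 35
top disc [0.5526 0.1327 0.1141] 38
paddle top [ 0.5748 -0.2011] side [ 0.5782 -0.2037] tri [ 0.5769 -0.2017  0.1334] 0.0034
post top [0.48   0.1744] side [0.4815 0.1726] tri [0.4808 0.1747 0.0923] 0.0015
cup rim top [0.6112 0.0992] side [0.6133 0.0912] tri [0.6137 0.1001 0.0619] 0.0022
board top [[0.633, -0.23], [0.5357, -0.237], [0.6122, 0.0294], [0.5122, 0.0207]] end mid [ 0.58437075 -0.23346753]
board side [[0.6342, -0.2339], [0.5367, -0.244], [0.6131, 0.0335], [0.5138, 0.0262]] end mid [ 0.58545262 -0.23895909]
```

```bash
cat >> h.py <<'E'
from scipy.spatial.transform import Rotation as R
AX=np.array([.5535,.132]); YS=np.array([-.08,.997]); XS=np.array([.997,.08])
def down(phi):
    return R.from_matrix(np.array([[np.cos(phi),np.sin(phi),0],[np.sin(phi),-np.cos(phi),0],[0,0,-1]]).T).as_rotvec()
def polar(th,d,z):  # tool pose behind (ccw of) post at angle th
    p=AX+.085*np.array([np.cos(th),np.sin(th)])-d*np.array([np.sin(th),-np.cos(th)])
    return [p[0],p[1],z]
E
python3 - <<'E'
from h import *
print(get_state()["clock"],get_state()["position"])
for off in(0,np.pi):
    for deg in(150,120,95):
        t=np.radians(deg)
        for z in(.05,.2):
            q=ik(polar(t,.022,z),down(t+off)); print(off,deg,z,None if q is None else np.round(q,2))
for off in (0,np.pi/2,-np.pi/2,np.pi):
    p=AX-.334*YS; q=ik([p[0],p[1],.14],down(np.radians(94.6)+off)); print("pad",p,off,None if q is None else np.round(q,2))
E
```

```text
2.4 [ 0.23864087 -0.49551723  0.23128288]
0 150 0.05 [ 0.17  0.43 -0.57  0.57 -0.   -0.88]
0 150 0.2 [ 0.17  0.25 -0.39  0.94 -0.   -0.88]
0 120 0.05 [ 0.24  0.48 -0.48  0.61  0.   -0.29]
0 120 0.2 [ 0.24  0.31 -0.3   0.96  0.   -0.29]
0 95 0.05 [ 0.26  0.54 -0.38  0.66 -0.    0.17]
0 95 0.2 [ 0.26  0.38 -0.2   0.99 -0.    0.17]
3.141592653589793 150 0.05 [ 0.17  0.43 -0.57  0.57 -0.    2.26]
3.141592653589793 150 0.2 [ 0.17  0.25 -0.39  0.94 -0.    2.26]
3.141592653589793 120 0.05 [ 0.24  0.48 -0.48  0.61 -0.    2.86]
3.141592653589793 120 0.2 [ 0.24  0.31 -0.3   0.96 -0.    2.86]
3.141592653589793 95 0.05 [ 0.26  0.54 -0.38  0.66  0.   -2.97]
3.141592653589793 95 0.2 [ 0.26  0.38 -0.2   0.99  0.   -2.97]
pad [ 0.58022  -0.200998] 0 [-0.45  0.51 -0.15  0.91  0.   -0.53]
pad [ 0.58022  -0.200998] 1.5707963267948966 [-0.45  0.51 -0.15  0.91  0.   -2.1 ]
pad [ 0.58022  -0.200998] -1.5707963267948966 [-0.45  0.51 -0.15  0.91  0.    1.04]
pad [ 0.58022  -0.200998] 3.141592653589793 [-0.45  0.51 -0.15  0.91  0.    2.61]
```

Run:
```python
from h import *
grab()
p=get_state()["position"]
move_l([p[0],p[1],.33],velocity=.25)
t0=np.radians(150)
movep(polar(t0,.05,.25),down(t0))
move_l(polar(t0,.05,.055),velocity=.15)
print(get_state()["clock"],get_state()["contact_force"])
f=grab_frame("side");save(f,"side1")
f=grab_frame("top");save(f,"top1")
```

```text
7.5333 [ 0.79549816 -0.13472063  0.94253156]
```

```bash
python3 -c "
import cv2,numpy as np
a=cv2.imread('pics/side1.png')[100:320,200:420];b=cv2.imread('pics/top1.png')[120:300,200:420]
cv2.imwrite('pics/z1.png',np.hstack([cv2.resize(a,(400,400)),cv2.resize(b,(400,400*180//220)) if 0 else cv2.resize(b,(400,400))]))"
```

```text
(no output)
```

View pics/z1.png

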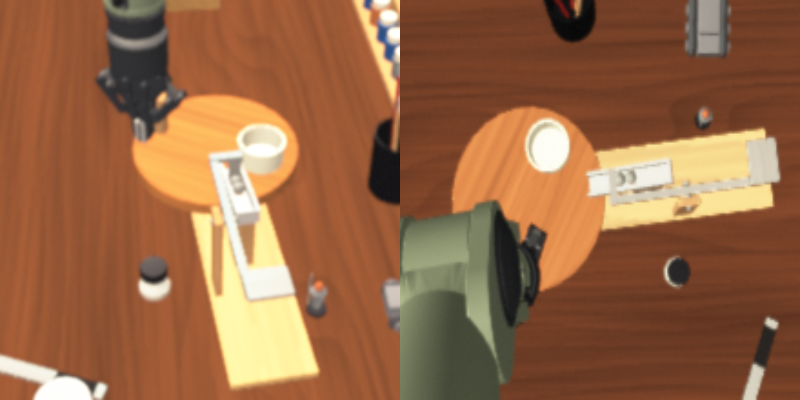

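The shut fingers stand just in front of the post, and the disc and cup have not moved. Next I'll sweep the arc.

Run:
```python
from h import *
move_l(polar(np.radians(150),.026,.055),velocity=.08)
for deg in(139,128,117,106,97):
    t=np.radians(deg); move_l(polar(t,.023,.055),velocity=.06,rot=down(t))
    print(deg,round(get_state()["clock"],2),np.round(get_state()["contact_force"],1))
f=grab_frame("side");save(f,"side2")
r=tip_of("side","cup");print([(x["centre"],x["score"]) for x in r])
f2=grab_frame("top");save(f2,"top2")
r=tip_of("top","cup");print([(x["centre"],x["score"]) for x in r])
import cv2
cv2.imwrite('pics/z2.png',np.hstack([cv2.resize(f["img"][100:300,220:420,::-1],(400,400)),cv2.resize(f2["img"][120:320,200:400,::-1],(400,400))]))
```

```text
139 8.57 [ 0.5 -0.2  0.7]
128 9.0 [-0.  -0.6 -0.4]
117 9.43 [ 0.5 -0.   0.1]
106 9.87 [ 0.1 -0.3  0.2]
97 10.25 [ 0.5  0.5 -0.1]
[([326.6, 195.7], 0.77)]
[([320.3, 199.0], 0.66), ([293.8, 206.9], 0.6)]
```

View pics/z2.png

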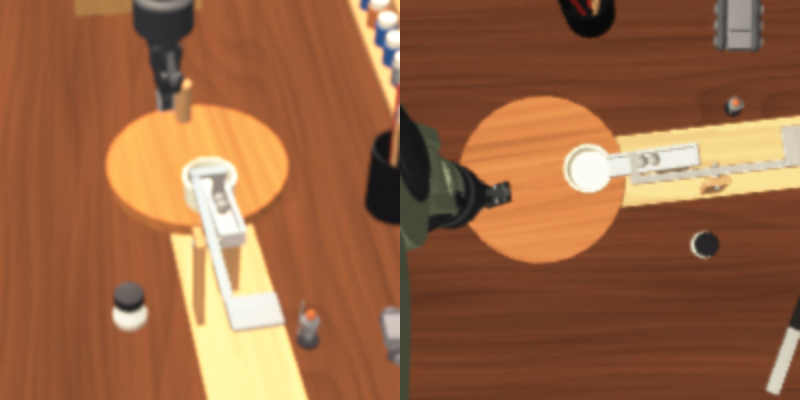

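Run:
```python
from h import *
import pickle
T=pickle.load(open("f.pkl","rb"))["top"]
im=cv2.imread("pics/top2.png")
# rim: white pixels right of disc
h=cv2.cvtColor(im,cv2.COLOR_BGR2HSV); m=((h[...,1]<60)&(h[...,2]>150)).astype(np.uint8); m[:, :278]=0;m[:,311:]=0;m[:185]=0;m[225:]=0
ys,xs=np.nonzero(m);print(xs.min(),xs.max(),ys.min(),ys.max())
for p in[(293.3,203.8),((xs.min()+min(xs.max(),310))/2,(ys.min()+ys.max())/2)]:
    w=atz(T,p,.07)[:2]; v=w-AX
    print(np.round(w,4),"r",np.hypot(*v),"angle",np.arctan2(v[1],v[0])-np.arctan2(-YS[1],-YS[0]))
cv2.imwrite("pics/z3.png",cv2.resize(im[160:250,220:340],None,fx=6,fy=6,interpolation=2))
```

```text
282 310 192 215
[0.5613 0.0665] r 0.06592122658684409 angle 0.037851889714256126
[0.5618 0.0594] r 0.07307028917915563 angle 0.03442456313728437
```

View pics/z3.png

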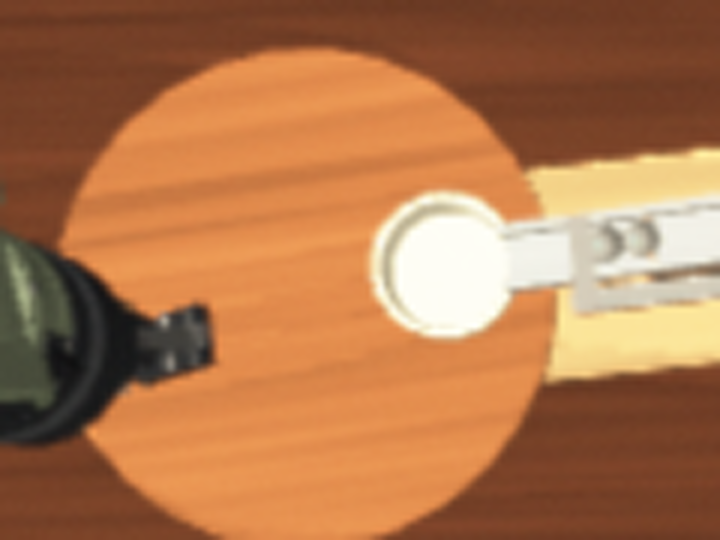

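Run:
```python
from h import *
t=np.radians(97)
move_l(polar(t,.05,.055),velocity=.15)
move_l(polar(t,.05,.26),velocity=.3)
P=np.array([.5775,-.2015])-.003*YS
o=down(np.radians(94.6)-np.pi/2)
movep([P[0],P[1],.22],o)
move_l([P[0],P[1],.15],velocity=.15)
print(get_state()["clock"]); z0=get_state()["contact_force"]
f0=grab_frame("side");f2=grab_frame("top")
for z in(.137,.125,.113):
    move_l([P[0],P[1],z],velocity=.05)
    s=get_state();print(z,round(s["clock"],2),np.round(np.array(s["contact_force"])-z0,1),np.round(s["position"],4))
sleep(.6)
f=grab_frame("side");print(np.round(np.array(get_state()["contact_force"])-z0,1))
r=tip_of("side","ball_a_center");print([(x["centre"],x["score"]) for x in r])
g=grab_frame("top");print(get_state()["clock"])
c=lambda f,x,y:cv2.resize(f["img"][y:y+150,x:x+150,::-1],(390,290))
cv2.imwrite('pics/z4.png',np.vstack([np.hstack([c(f0,260,140),c(f2,270,140)]),np.hstack([c(f,260,140),c(g,270,140)])]))
```

```text
13.8
0.137 14.31 [ 0.3 -1.5 -0.4] [ 0.5775 -0.2044  0.1367]
0.125 14.7 [-0.3 -2.1 -0.5] [ 0.5778 -0.2046  0.1247]
0.113 15.09 [0.5 0.4 3.4] [ 0.5778 -0.204   0.1128]
[-0.3  0.1  3.2]
[([327.1, 192.9], 0.55), ([311.6, 141.4], 0.17)]
15.8417
```

View pics/z4.png

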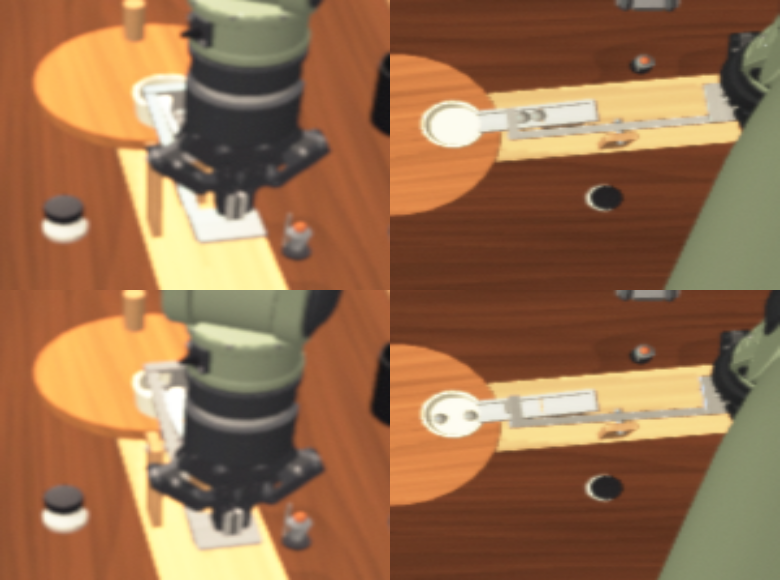

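The lower right picture shows both balls lying in the cup and the chute empty. I'll release the paddle slowly and move away.

Run:
```python
from h import *
p=get_state()["position"]
move_l([p[0],p[1],.15],velocity=.05)
move_l([p[0],p[1],.28],velocity=.2)
movep([.33,-.36,.33],down(0.2)) if ik([.33,-.36,.33],down(.2)) is not None else None
f=grab_frame("side");g=grab_frame("top");print(get_state()["clock"],np.round(get_state()["contact_force"],1))
for n in("ball_a_center","cup"):
    for c in("top","side"): print(n,c,[(np.round(x["centre"],1),round(x["score"],2)) for x in tip_of(c,n)])
c=lambda f,x,y:cv2.resize(f["img"][y:y+180,x:x+180,::-1],(400,400),interpolation=2)
cv2.imwrite('pics/z5.png',np.hstack([c(f,250,140),c(g,230,110)]))
```

```text
18.775 [-0.1 -0.3 -0.1]
ball_a_center top [(array([289.6, 208.2]), 0.35), (array([305.2, 203.5]), 0.28)]
ball_a_center side []
cup top [(array([292.6, 207.4]), 0.91)]
cup side [(array([324.4, 196.5]), 0.71), (array([220.6, 304.9]), 0.48)]
```

View pics/z5.png

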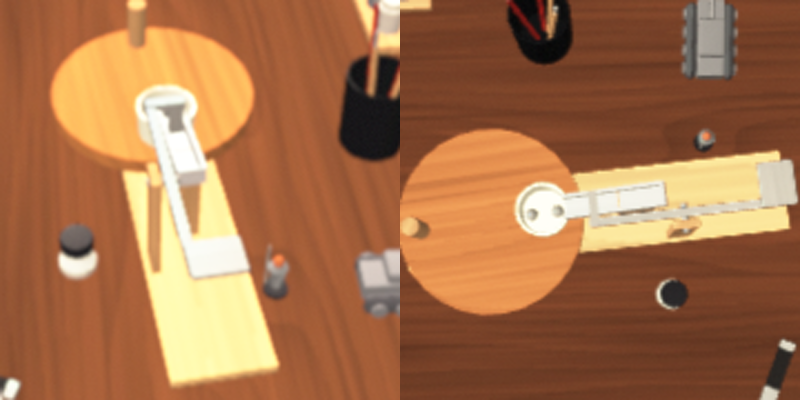

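Both balls are in the cup at about (533,213) and (559,211). The lever is back up and the other things stand where they were.

```bash
python3 -c "
from cell import *
sign_off()"
```

```text
the job is handed in; nothing more can be done
```

The job is done and handed in: both steel balls are in the cup, the paddle is back up, and the arm has moved clear. The clock was at about 19 s of the 48 s allowed at the last check. No verdict is reported back.

- **Turntable:** I pushed it by its post with the shut fingers. My measurement put the cup about 0.04 rad from exactly under the chute, against the 0.20 rad allowed.
- **Lever:** I pressed the paddle down about 23 mm, with about 3.4 N measured, and held it until both balls had rolled out. Then I let it up slowly.
- **Last pictures:** The top view shows both balls in the cup and the chute empty. The paddle and lever look as they did at the start, and the other things look to be where they stood. The measured contact force was near zero.

One check fell short: the ball detector saw only one ball, with a low score (0.35), in the top view and none in the side view. The claim that both balls are in the cup therefore rests on my own look at the top picture.

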